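# Trip the hidden latch of the bit case with its release pin

## Robot

A 6-joint arm with a two-finger parallel gripper is mounted at the origin on the work surface; the furniture and walls round the work are solid. World frame = base frame: x ahead of the robot, y to its left, z up, the work surface at z = 0. Lengths are in m, angles in degrees, forces in N, time in s.
With the tool pointing down it reaches from about 0.3 to 0.75 m from the base axis. Payload 8.5 kg.
Tool frame: the origin (TCP) lies at the very end of the fingers, on their centre line; the grasp point (between the pads) lies 19 mm behind it (env.hold_point_z is the distance from the TCP to the grasp point, in m); z points along the fingers, y is the line along which they close (so a half turn about z gives the same grasp; the last joint's range is limited). The gripper opens to 85 mm and grips with 20 to 120 N. Pads are 22 mm wide; open, the fingers measure 114 mm over their backs; the gripper's body (76 mm by 85 mm) begins 54 mm behind the grasp point. The pads swing forward as they close: fully open they stand 13 mm farther back than shut.
Start: joints at [53.497, 21.807, 74.336, -0, 83.858, -12.336], TCP at [0.225, 0.502, 0.231] pointing down, gripper open.
Joint ranges: [-178.18, 178.18], [-50.72, 133.34], [12.68, 142.11], [-81.47, 261.47], [9.98, 163.14], [-165.26, 165.26]. Speed limits (degrees/s): [136.94, 136.94, 180, 180, 180, 180].

## Interface

Orientations are given as a 3x3 rotation matrix whose columns are the frame's x, y, z axes.
In Python, from rig import env, optics gives the robot as it stands.
- The arm moves only by the shell command python3 -m jog 'ROWS' [OPENING] [FORCE]. ROWS is JSON, a list of rows, each an object with "linear": the shift along the tool's x, y, z in units of 40 mm (1.0 is 40 mm), a list of three; "roll": the turn about the tool's z in units of 5 degrees (1.0 is 5 degrees). A call has 1 to 12 rows; each row shifts and turns the commanded pose from where the row before left it, along the tool's axes as they then stand; what a row does not reach is not made up. A row lasts 1/12 s, in which the tool goes at most 41.7 mm and 7.16 degrees, less where a joint would pass 70% of its speed; a pose out of reach is approached as far as the arm can. A call is refused whole if a number of a shift passes 1 or a number of a turn 1, either way. A call with a gripper value outside its range is refused whole. OPENING is the opening, from -1 (shut) to 1 (fully open), set as the call begins (- or left out, the last holds). The fingers move at their own pace and stop on an object; FORCE is the grip in N (left out, the last holds). Time passes only in rows, so rows that do not move let the fingers close. It gives the time, the measured TCP pose, the force, the opening and the grip force at its end, in the units of the state.
- env.observe(): the state, without advancing time (a new reading comes with each control period).
- optics.get_image(name): name is "scene" or "top"; returns the picture (420x560x3 uint8, red, green, blue); there is no depth.
- optics.calibration(name): a dict with "fov_y" (degrees; the focal length in pixels is half the picture's height over the tangent of half this angle, whatever the lens; pixels are square), "cx", "cy" (the principal point, pixels), "T" (4x4, takes a point from camera to world coordinates). Camera axes: x right, y down, z forward; pixel columns grow to the right and rows downward; lengths in m; the calibration is good to about 2 mm. A picture is of the moment at which its call begins. calibration takes no time and is no camera call.
- env.close_job(): hands the job in; it is judged then, once.
The state is a dict: "time_s": time; "q": joint angles; "qvel": joint speeds; "joint_efforts": joint torques, N m; "position": TCP position; "tool_rot": TCP orientation; "ft_force": force on the tool from outside, world axes, zero at the start; "wrist_torque": the same for the moment, N m; "grip_width": finger opening in m; "gripper_force": force on a finger pad.
Only numpy, scipy, OpenCV 4.12 (cv2) and the standard library are available. Lean on these libraries where they do the work, as an engineer would, in place of code of your own. Each camera call takes 0.05 s, during which the arm holds its last target. There are 200 camera calls.

## Task

Take the release pin out of its wooden stand and push its rod gently down through the small ringed hole in the lid of the grey steel case, feeling for the hidden spring latch; press the latch just far enough to free the bit tray and keep it pressed until the tray has come well out. Then stand the pin back in the stand, pushed fully home, and leave the tray fully out. Never press hard with the pin on the case, and do not shift anything else on the bench.

Things in the scene. Friction and masses are not known exactly. Their poses are not given: they have to be found in the camera images.
- case: grey steel case fixed to the bench, 140 (x) x 110 (y) x 75 mm high, lid 5 mm thick. Origin: centre of its underside; x points from the tray front to the back; the tray leaves along -x. Out of sight under the lid's hole is the 22 mm square pad of a sprung latch. The pin may never press on case, latch or tray with more than 18 N
- case_hole (a point): centre of the 8.5 mm access hole with a dark ring round it, at the top of the lid (z = 75 mm), on the case's middle line, 40 mm behind its centre. The latch pad lies 23 to 53 mm below this point, different every time; it yields at about 3 N, then 0.6 N more per mm; about 6.5 mm down (7 to 8 N) the tray is freed and the force drops 1 to 2 N; 9 mm down (8.5 to 9 N) it meets a hard stop
- tray (a joint): how far the bit tray is out, m: 0 latched shut with its front flush, 0.060 fully out. It has no handle; once freed, its damped spring drives it out slowly (about 25 mm/s at first, fully out after about 4 s) and holds it there. Keep the latch down until it is out by 15 mm; it then goes on by itself
- tray_front (a point): middle of the tray's flat aluminium front plate (92 x 47 mm)
- pin: release pin, 137 mm long, 60 g, standing upright in the stand: round steel rod 6 mm thick and 83 mm long with a domed tip, a 14 mm collar from 83 to 88 mm, and a square wooden handle 20 x 20 mm from 87 to 137 mm. Origin: the rod's tip; z points up along the rod to the handle; x and y are square to the handle's flats
- stand: wooden stand fixed to the bench: block 60 x 60 mm, 55 mm high, on a foot 76 x 76 x 8 mm. Origin: centre of its underside
- stand_hole (a point): centre of the mouth of the stand's hole, 55 mm above the bench: 9 mm wide, 45 mm deep, so that the tip of a pin that is fully home is 10 mm above the bench
- marker: bystander: marker pen, 135 x 17 x 16 mm, lying loose on the bench between case and stand
- tape_measure: bystander: tape measure, 102 x 35 x 64 mm, standing loose behind the marker
- masking_tape: bystander: roll of masking tape, 100 mm across, 25 mm high, loose at the back

How it is judged:
By the outcome, as a careful person would: the job done as asked, in the order asked, and still so for the second after the job is handed in, with the robot touching nothing.
It also fails if it takes over 64 s, if anything falls off the work surface, if the arm or the gripper's body presses on something with over 40 N, if the wrist force passes 120 N, or if a joint passes its speed limit or range.

## Working session

There is one attempt and no reset: what is moved stays moved. The work goes in short steps, Python scripts to look and compute and a shell command to move; the robot and the scene stay as the last step left them, time stands still between calls to the robot, and variables do not carry over. Pictures are saved under pics/ and viewed, at most 10 in all, crops included, and the job is handed in when it is done.

```bash
ls; mkdir -p pics
python3 - <<'E'
from rig import env, optics
import cv2
for n in("scene","top"):
    cv2.imwrite(f"pics/{n}0.png",optics.get_image(n)[:,:,::-1]); c=optics.calibration(n); print(n,c)
s=env.observe(); print(s['tool_rot'],s['position'],s['ft_force'],s['grip_width'],s['time_s'])
E
```

```text
pics
scene {'fov_y': 51.6448085769082, 'cx': 282.51057861661246, 'cy': 208.92142344975943, 'T': array([[ 0.90701399, -0.26341226,  0.32854164,  0.28368354],
       [-0.42109627, -0.57085642,  0.70484103, -0.61151758],
       [ 0.00188634, -0.77764833, -0.62869668,  0.6051762 ],
       [ 0.        ,  0.        ,  0.        ,  1.        ]])}
top {'fov_y': 46.909051136033206, 'cx': 280.73670668125726, 'cy': 209.3922429575826, 'T': array([[-0.01698538, -0.9918984 ,  0.12589302,  0.46323699],
       [-0.99983721,  0.0160833 , -0.00817842, -0.01207072],
       [ 0.00608739, -0.12601144, -0.99201011,  1.07359966],
       [ 0.        ,  0.        ,  0.        ,  1.        ]])}
[[-9.12349040e-01  4.09412585e-01 -7.52041480e-04]
 [ 4.09413198e-01  9.12348458e-01 -1.06061484e-03]
 [ 2.51894822e-04 -1.27554664e-03 -9.99999155e-01]] [0.22502169 0.50156991 0.23076946] [-0.01515227 -0.66451795  0.08447741] 0.08550921642866047 0.1
```

View pics/scene0.png

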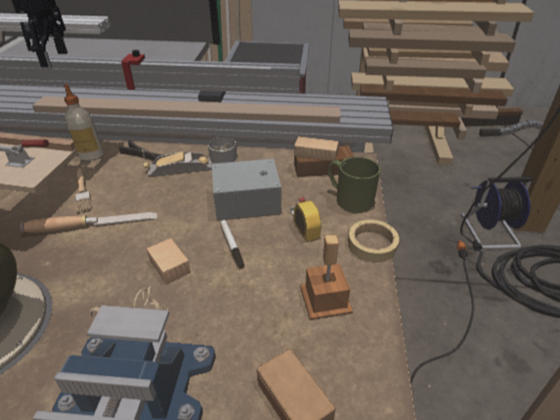

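View pics/top0.png

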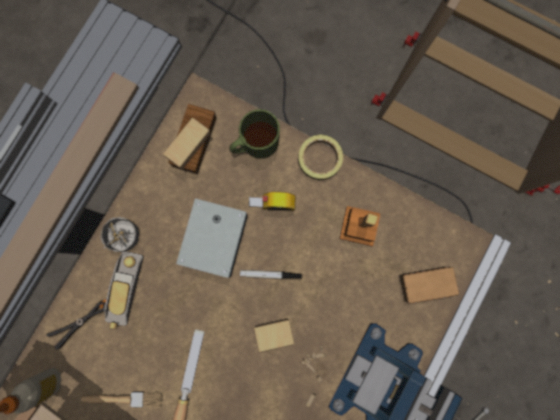

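The scene picture shows the case at about (246,188), its hole at (264,174), the stand at (328,287) with the pin handle at (330,250), and the marker, tape measure and masking tape between and behind them. In the top picture the case is at about (212,238), its hole at (216,218), the stand at (361,226) and the handle at (371,221). I'll crop closer.

Run:
```python
import cv2,numpy as np
t=cv2.imread("pics/top0.png");s=cv2.imread("pics/scene0.png")
f=lambda im,x,y,w,h,k:cv2.resize(im[y:y+h,x:x+w],None,fx=k,fy=k,interpolation=cv2.INTER_CUBIC)
a=np.hstack([f(t,170,190,80,95,5),f(t,330,195,60,57,5)[:, :] if 0 else cv2.copyMakeBorder(f(t,330,195,60,60,6),0,475-360,0,0,cv2.BORDER_CONSTANT)])
cv2.imwrite("pics/a.png",a)
b=np.hstack([f(s,205,150,85,75,4.5),cv2.resize(f(s,295,230,62,90,4),None,fx=.94,fy=.94)[:337]])
cv2.imwrite("pics/b.png",b);print(a.shape,b.shape)
```

```text
Traceback (most recent call last):
ValueError: all the input array dimensions except for the concatenation axis must match exactly, but along dimension 0, the array at index 0 has size 338 and the array at index 1 has size 337
```

View pics/a.png

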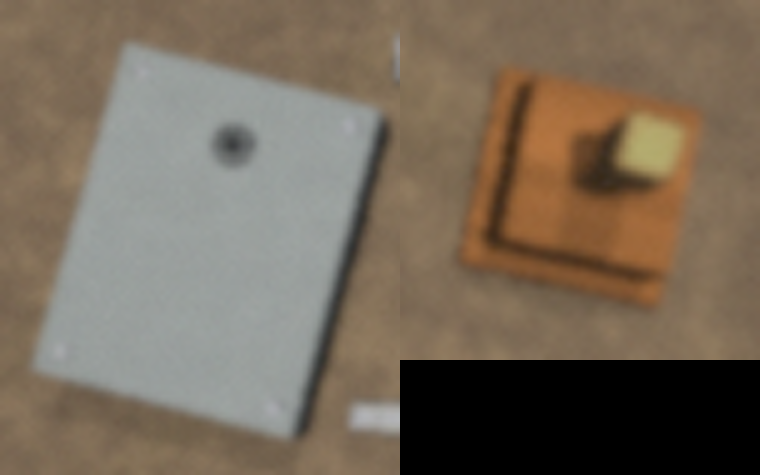

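The lid's corners are at about (195,198.5), (246.5,212), (229.5,277.5) and (177,264.5), the ring at (216.7,219) and the handle top at (371.7,219.5). I'll measure these with masks.

```bash
cat > h.py <<'E'
import numpy as np,cv2
from rig import env,optics
def K(n):
    c=optics.calibration(n); return 210/np.tan(np.radians(c['fov_y']/2)),c['cx'],c['cy'],c['T']
def ray(n,p):
    f,cx,cy,T=K(n); d=T[:3,:3]@np.array([(p[0]-cx)/f,(p[1]-cy)/f,1]); return T[:3,3],d
def onz(n,p,z):
    o,d=ray(n,p); return o+d*(z-o[2])/d[2]
def tri(p1,p2):
    A=[];b=[]
    for n,p in(("top",p1),("scene",p2)):
        o,d=ray(n,p); d=d/np.linalg.norm(d); P=np.eye(3)-np.outer(d,d); A.append(P);b.append(P@o)
    return np.linalg.lstsq(np.vstack(A),np.hstack(b),rcond=None)[0]
def proj(n,X):
    f,cx,cy,T=K(n); v=T[:3,:3].T@(np.array(X)-T[:3,3]); return cx+f*v[0]/v[2],cy+f*v[1]/v[2]
def comp(m,seed,x0,y0):
    n,l,s,c=cv2.connectedComponentsWithStats(m.astype(np.uint8),connectivity=4)
    k=l[seed[1]-y0,seed[0]-x0]; return (l==k).astype(np.uint8),s[k],c[k]+[x0,y0]
E
python3 - <<'E'
from h import *
t=cv2.imread("pics/top0.png");s=cv2.imread("pics/scene0.png")
np.set_printoptions(precision=4,suppress=True)
# lid
U=8
def up(im,x0,y0,w,h): return cv2.resize(im[y0:y0+h,x0:x0+w],None,fx=U,fy=U,interpolation=cv2.INTER_CUBIC).astype(int)
def px(p,x0,y0): return (np.array(p)+.5)/U-.5+[x0,y0]
c=up(t,165,185,95,105); hsv=cv2.cvtColor(c.clip(0,255).astype(np.uint8),cv2.COLOR_BGR2HSV)
m=(c[:,:,0]>=c[:,:,2]-8)&(c.sum(2)>300)
n,l,st,ce=cv2.connectedComponentsWithStats(m.astype(np.uint8)); k=1+np.argmax(st[1:,4])
cs,_=cv2.findContours((l==k).astype(np.uint8),cv2.RETR_EXTERNAL,cv2.CHAIN_APPROX_NONE)
r=cv2.minAreaRect(cs[0]); bx=px(cv2.boxPoints(r),165,185)
W=np.array([onz("top",p,.075) for p in bx]); print("lid px",bx,"W",W,"sides",[np.linalg.norm(W[i]-W[i-1]) for i in range(4)],"ctr",W.mean(0))
# ring
g=c.sum(2); hole=(g<330); n,l2,st,ce=cv2.connectedComponentsWithStats(hole.astype(np.uint8))
for i in range(1,n):
    p=px(ce[i],165,185)
    if abs(p-[216.7,219]).max()<4: print("hole px",p,onz("top",p,.075),st[i,4]/64)
# handle top
c=up(t,325,190,70,70); m=(c[:,:,1]>c[:,:,2]*.85)&(c[:,:,1]>140)
n,l,st,ce=cv2.connectedComponentsWithStats(m.astype(np.uint8)); k=1+np.argmax(st[1:,4])
cs,_=cv2.findContours((l==k).astype(np.uint8),cv2.RETR_EXTERNAL,cv2.CHAIN_APPROX_NONE)
bx=px(cv2.boxPoints(cv2.minAreaRect(cs[0])),325,190)
W=np.array([onz("top",p,.147) for p in bx]); print("handle",bx.mean(0),W,W.mean(0),[np.linalg.norm(W[i]-W[i-1]) for i in range(4)])
# stand foot
b=c; m=(b[:,:,2]>b[:,:,0]*2.0)|(l==k)
n,l,st,ce=cv2.connectedComponentsWithStats(m.astype(np.uint8)); k=1+np.argmax(st[1:,4])
cs,_=cv2.findContours((l==k).astype(np.uint8),cv2.RETR_EXTERNAL,cv2.CHAIN_APPROX_NONE)
bx=px(cv2.boxPoints(cv2.minAreaRect(cs[0])),325,190)
W=np.array([onz("top",p,.006) for p in bx]); print("foot",bx,W,W.mean(0),[np.linalg.norm(W[i]-W[i-1]) for i in range(4)])
# scene crops
f=lambda x,y,w,h,k:cv2.resize(s[y:y+h,x:x+w],None,fx=k,fy=k,interpolation=cv2.INTER_CUBIC)
a=f(205,150,90,80,4); b=f(297,228,62,90,4); H=360
a=cv2.copyMakeBorder(a,0,H-a.shape[0],0,0,cv2.BORDER_CONSTANT)
cv2.imwrite("pics/b.png",np.hstack([a,b]))
E
```

```text
lid px [[176.1784 263.4898]
 [194.4543 197.5816]
 [246.2283 211.9382]
 [227.9524 277.8464]] W [[0.4818 0.1957 0.075 ]
 [0.6177 0.1591 0.075 ]
 [0.5858 0.0515 0.075 ]
 [0.4508 0.0898 0.075 ]] sides [np.float64(0.11027924465217122), np.float64(0.14076706003020323), np.float64(0.11222018020401005), np.float64(0.1403024302566654)] ctr [0.534 0.124 0.075]
hole px [216.2649 218.2805] [0.5736 0.1137 0.075 ] 32.859375
handle [371.571  218.8734] [[ 0.5542 -0.1843  0.147 ]
 [ 0.5697 -0.1894  0.147 ]
 [ 0.5649 -0.2046  0.147 ]
 [ 0.5495 -0.1995  0.147 ]] [ 0.5596 -0.1944  0.147 ] [np.float64(0.015940236457800624), np.float64(0.01626394704362211), np.float64(0.01597404369579733), np.float64(0.016256314017466997)]
foot [[338.7191 238.332 ]
 [346.1686 205.2564]
 [380.4349 212.9741]
 [372.9854 246.0496]] [[ 0.5322 -0.1478  0.006 ]
 [ 0.6056 -0.1668  0.006 ]
 [ 0.5871 -0.2425  0.006 ]
 [ 0.514  -0.2229  0.006 ]] [ 0.5597 -0.195   0.006 ] [np.float64(0.07724339169513378), np.float64(0.07582314794063456), np.float64(0.07791980421280785), np.float64(0.075715064833935)]
```

View pics/b.png

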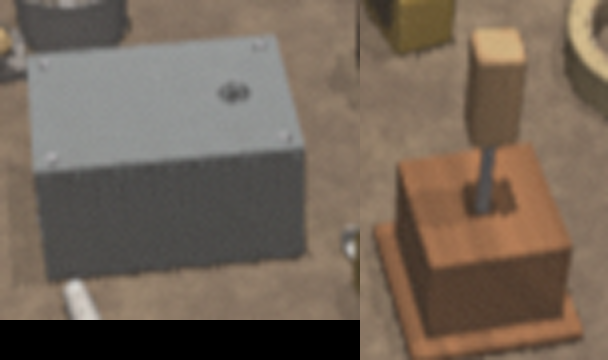

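The second crop shows the hole at scene pixel (263.5,173) and the handle top at about (331.5,239). From the top view, the hole is at about (0.573,0.1137), the handle at (0.5597,-0.1945) and the case yaw is -15°. Starting the move.

```bash
python3 -m jog '[{"linear":[0,0,0],"roll":-0.9},{"linear":[0,0,0],"roll":-0.9},{"linear":[-0.53,-0.61,0],"roll":0},{"linear":[-0.53,-0.61,0],"roll":0},{"linear":[-0.53,-0.61,0],"roll":0},{"linear":[-0.53,-0.61,0],"roll":0},{"linear":[-0.53,-0.61,0],"roll":0},{"linear":[-0.53,-0.61,0],"roll":0},{"linear":[-0.53,-0.61,0],"roll":0},{"linear":[-0.53,-0.61,0],"roll":0},{"linear":[-0.53,-0.61,0],"roll":0},{"linear":[-0.53,-0.61,0],"roll":0}]' 1 60
python3 - <<'E'
from h import *
np.set_printoptions(precision=4,suppress=True)
s=env.observe();print(s['position'],s['tool_rot'],s['q'])
print(tri((216.27,218.28),(263.5,173)),proj("scene",(.573,.1137,.075)),tri((371.57,218.87),(331.5,238.5)),proj("scene",(.5597,-.1945,.147)))
E
```

```text
time_s: 1.1
position: [0.3661, 0.2093, 0.2312]
tool_rot: [[-0.965, 0.261, -0.0], [0.261, 0.965, -0.0], [0.0, -0.0, -1.0]]
ft_force: [1.0, 1.5, 0.2]
grip_width: 0.0854
gripper_force: 0.0
[0.3661 0.2093 0.2312] [[-0.9652  0.2615 -0.0004]
 [ 0.2615  0.9652 -0.0001]
 [ 0.0004 -0.0002 -1.    ]] [ 13.5794   8.8452  92.878    0.0016  78.2999 -61.2619]
[0.5747 0.1134 0.0744] (np.float64(262.19965569161167), np.float64(172.93285325814904)) [ 0.5606 -0.195   0.1465] (np.float64(330.17564637829526), np.float64(238.29947572171034))
```

```bash
python3 -m jog '[{"linear":[-0.61,-0.71,0],"roll":0},{"linear":[-0.61,-0.71,0],"roll":0},{"linear":[-0.61,-0.71,0],"roll":0},{"linear":[-0.61,-0.71,0],"roll":0},{"linear":[-0.61,-0.71,0],"roll":0},{"linear":[-0.61,-0.71,0],"roll":0},{"linear":[-0.61,-0.71,0],"roll":0},{"linear":[-0.61,-0.71,0],"roll":0},{"linear":[-0.61,-0.71,0],"roll":0},{"linear":[-0.61,-0.71,0],"roll":0},{"linear":[-0.61,-0.71,0],"roll":0},{"linear":[-0.61,-0.67,0],"roll":0}]'
python3 - <<'E'
from h import *
s=env.observe();R=s['tool_rot'];print(s['ft_force'],R.T@(np.array([.5597,-.1945,.104])-s['position'])/.04)
cv2.imwrite("pics/c.png",cv2.resize(optics.get_image("scene")[150:330,220:420,::-1],None,fx=3,fy=3))
E
```

```text
time_s: 2.1
position: [0.5601, -0.1951, 0.2309]
tool_rot: [[-0.965, 0.262, -0.001], [0.262, 0.965, 0.0], [0.001, 0.0, -1.0]]
ft_force: [0.2, 0.1, 0.4]
grip_width: 0.0853
gripper_force: 0.0
[0.19057389 0.06587318 0.40674035] [0.00997611 0.01216774 3.17245006]
```

View pics/c.png

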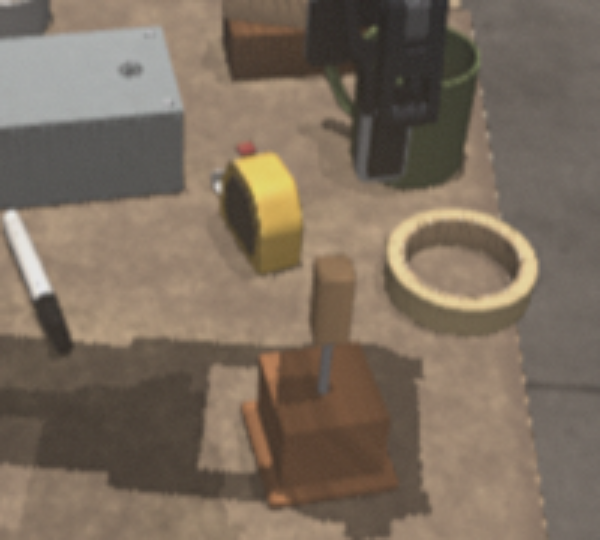

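The crop shows the gripper above the pin, with the near fingertip at crop (385,175) and the far one at about (335,60). I'll check that against the projection while descending only partway, staying above the handle.

```bash
python3 - <<'E'
from h import *
s=env.observe();R=s['tool_rot']
for k in(-1,0,1):
    u=np.array(proj("scene",s['position']+R@[0,k*.0475,-.013])); print((u-[220,150])*3)
E
python3 -m jog '[{"linear":[0.01,0.01,0.6],"roll":0},{"linear":[0,0,0.6],"roll":0}]'
python3 - <<'E'
from h import *
a=optics.get_image("scene")[170:290,280:400,::-1];b=optics.get_image("top")[170:270,320:430,::-1]
r=lambda a:cv2.resize(a,(400,400),interpolation=cv2.INTER_CUBIC)
cv2.imwrite("pics/d.png",np.hstack([r(a),r(b)]))
E
```

```text
[384.31466888 184.05157241]
[355.76041687 120.75351734]
[330.43346034  64.60961666]
time_s: 2.32
position: [0.5599, -0.1938, 0.1828]
tool_rot: [[-0.965, 0.263, 0.002], [0.263, 0.965, -0.001], [-0.002, -0.0, -1.0]]
ft_force: [-0.1, -0.4, -0.2]
grip_width: 0.0855
gripper_force: 0.0
```

View pics/d.png

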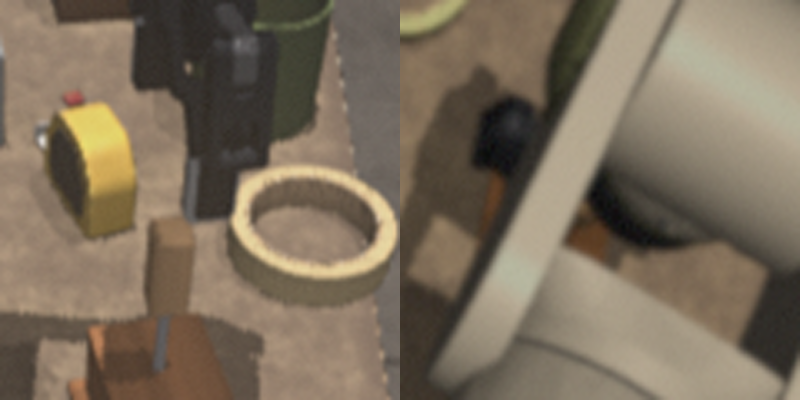

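The fingers straddle the handle as projected. Descending and closing lightly.

```bash
python3 -m jog '[{"linear":[0,0.01,0.5],"roll":0},{"linear":[0,0,0.5],"roll":0},{"linear":[0,0,0.5],"roll":0},{"linear":[0,0,0.46],"roll":0},{"linear":[0,0,0],"roll":0}]' && python3 -m jog '[{"linear":[0,0,0],"roll":0},{"linear":[0,0,0],"roll":0},{"linear":[0,0,0],"roll":0},{"linear":[0,0,0],"roll":0},{"linear":[0,0,0],"roll":0},{"linear":[0,0,0],"roll":0},{"linear":[0,0,0],"roll":0},{"linear":[0,0,0],"roll":0},{"linear":[0,0,0],"roll":0},{"linear":[0,0,0],"roll":0}]' -1 30
```

```text
time_s: 2.83
position: [0.5586, -0.1915, 0.1029]
tool_rot: [[-0.965, 0.261, -0.004], [0.261, 0.965, 0.002], [0.005, 0.001, -1.0]]
ft_force: [-0.8, 0.6, -0.7]
grip_width: 0.0852
gripper_force: 0.0
time_s: 3.67
position: [0.5599, -0.1924, 0.1053]
tool_rot: [[-0.965, 0.262, 0.001], [0.262, 0.965, -0.0], [-0.001, -0.0, -1.0]]
ft_force: [-0.6, 1.0, 5.8]
grip_width: 0.0198
gripper_force: 36.2
```

```bash
python3 -m jog '[{"linear":[0,0,0],"roll":0},{"linear":[0,0,0],"roll":0},{"linear":[0,0,0],"roll":0}]' - 60;  python3 -m jog '[{"linear":[0,0,0],"roll":0},{"linear":[0,0,0],"roll":0}]'
python3 - <<'E'
from h import *
s=env.observe();print(s['position'],s['ft_force'],s['wrist_torque'],s['tool_rot'])
E
```

```text
time_s: 3.92
position: [0.5599, -0.1924, 0.1053]
tool_rot: [[-0.965, 0.262, 0.001], [0.262, 0.965, -0.0], [-0.001, -0.0, -1.0]]
ft_force: [-0.1, 1.3, 6.3]
grip_width: 0.0192
gripper_force: 60.6
time_s: 4.08
position: [0.5599, -0.1923, 0.1053]
tool_rot: [[-0.965, 0.262, 0.001], [0.262, 0.965, -0.0], [-0.001, -0.0, -1.0]]
ft_force: [-0.2, -0.3, 5.8]
grip_width: 0.0192
gripper_force: 60.6
[ 0.55988754 -0.19234668  0.1053423 ] [-0.24482533 -0.30587948  5.84260624] [ 0.21581681 -0.08886384  0.01376507] [[-9.65165726e-01  2.61637693e-01  9.15461108e-04]
 [ 2.61637520e-01  9.65166159e-01 -3.06240285e-04]
 [-9.63696084e-04 -5.60536536e-05 -9.99999534e-01]]
```

```bash
python3 -m jog '[{"linear":[0,0,-0.15],"roll":0},{"linear":[0,0,-0.35],"roll":0},{"linear":[0,0,-0.5],"roll":0},{"linear":[0,0,-0.6],"roll":0},{"linear":[0,0,-0.6],"roll":0},{"linear":[0,0,-0.5],"roll":0},{"linear":[0,0,0],"roll":0}]'
python3 -m jog '[{"linear":[0.08,0.35,0],"roll":0},{"linear":[0.16,0.7,0],"roll":0},{"linear":[0.18,0.8,0],"roll":0},{"linear":[0.18,0.8,0],"roll":0},{"linear":[0.18,0.8,0],"roll":0},{"linear":[0.18,0.8,0],"roll":0},{"linear":[0.18,0.8,0],"roll":0},{"linear":[0.18,0.8,0],"roll":0},{"linear":[0.18,0.8,0],"roll":0},{"linear":[0.18,0.7,0],"roll":0},{"linear":[0.1,0.2,0],"roll":0},{"linear":[0,0,0],"roll":0}]'
python3 -m jog '[{"linear":[0,0,0],"roll":0},{"linear":[0,0,0],"roll":0}]'
python3 - <<'E'
from h import *
s=env.observe();R=s['tool_rot'];print(s['position'],R,s['ft_force'],R.T@(np.array([.5737,.1162,.180])-s['position'])/.04)
im=optics.get_image("scene");cv2.imwrite("pics/e0.png",im[:,:,::-1])
print(proj("scene",s['position']+[0,0,-.0953]),proj("scene",[.5737,.1142,.075]))
cv2.imwrite("pics/e.png",cv2.resize(im[90:210,205:325,::-1],None,fx=5,fy=5,interpolation=cv2.INTER_CUBIC))
E
```

```text
time_s: 4.67
position: [0.5606, -0.1929, 0.217]
tool_rot: [[-0.965, 0.262, 0.005], [0.262, 0.965, -0.004], [-0.006, -0.002, -1.0]]
ft_force: [0.1, 0.5, -0.5]
grip_width: 0.0194
gripper_force: 60.0
time_s: 5.67
position: [0.5686, 0.1202, 0.2117]
tool_rot: [[-0.966, 0.258, -0.003], [0.258, 0.966, 0.0], [0.003, -0.001, -1.0]]
ft_force: [0.2, 0.2, -0.1]
grip_width: 0.0191
gripper_force: 60.0
time_s: 5.83
position: [0.5697, 0.1167, 0.2124]
tool_rot: [[-0.965, 0.263, -0.001], [0.263, 0.965, -0.0], [0.001, -0.001, -1.0]]
ft_force: [0.5, 0.1, -0.5]
grip_width: 0.0192
gripper_force: 60.0
[0.56974286 0.11674958 0.2124063 ] [[-9.64886710e-01  2.62664146e-01 -1.08814951e-03]
 [ 2.62664697e-01  9.64887091e-01 -3.96926421e-04]
 [ 9.45683078e-04 -6.68807490e-04 -9.99999329e-01]] [ 0.47552861  0.11588743 -0.4588459 ] [-0.09982981  0.0132697   0.81005464]
(np.float64(259.6610513816655), np.float64(155.96946767570964)) (np.float64(262.40812999972695), np.float64(172.7382734984114))
```

View pics/e.png

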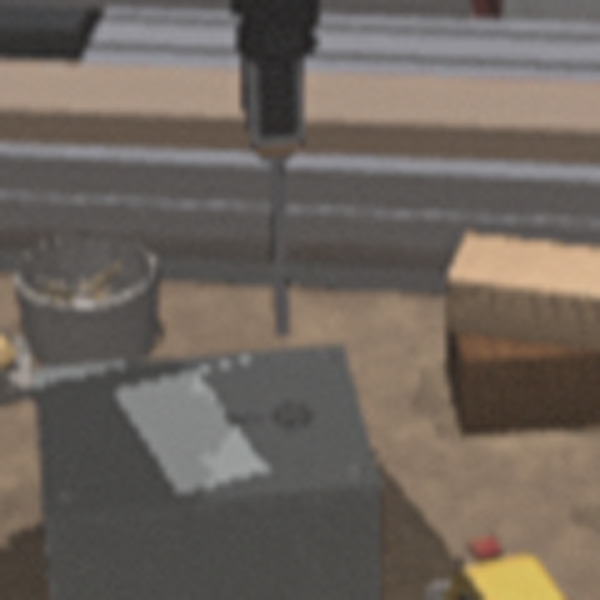

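The pin hangs at scene (261.1,156.4), against a projected (259.7,156.0), and the hole is at (263.5,172.8). The scene camera therefore has a bias of about +1.4 px in u. I'll solve for the hole in the robot's frame and plan the next step.

Run:
```python
from h import *
np.set_printoptions(precision=4,suppress=True)
im=cv2.imread("pics/e0.png").astype(int); s=cv2.imread("pics/scene0.png").astype(int)
# rod columns: darkest-centroid per row vs background, rows 125..160
for r in (136,140,148,152,154,155,156,157,158,159):
    row=im[r,250:275].sum(1); bg=np.median(row); w=(bg-row).clip(40,None)-40
    print(r,round(250+(w*np.arange(25)).sum()/max(w.sum(),1),2),row[8:15])
g=s[166:181,255:273].sum(2); w=(np.median(g)-g-40).clip(0); yy,xx=np.mgrid[166:181,255:273]
h=((w*xx).sum()/w.sum(),(w*yy).sum()/w.sum()); print("hole",h)
for b in((0,0),(1.4,0),(1.4,.4)): print(onz("scene",np.array(h)-b,.075))
```

```text
136 259.0 [252 215 247 258 261 257 262]
140 250.0 [205 190 238 251 234 212 210]
148 260.61 [361 312 259 250 293 346 340]
152 260.9 [375 336 262 245 283 356 381]
154 260.92 [355 344 268 243 283 360 390]
155 260.94 [358 341 273 247 283 360 386]
156 260.99 [359 336 290 264 291 359 384]
157 260.88 [360 347 324 318 344 372 389]
158 250.0 [349 354 357 343 361 379 383]
159 250.0 [339 334 336 328 334 335 332]
hole (np.float64(263.1685303514377), np.float64(172.94089456869008))
[0.5749 0.1128 0.075 ]
[0.5721 0.1141 0.075 ]
[0.5727 0.1155 0.075 ]
```

```bash
python3 -m jog '[{"linear":[-0.1,0.02,0.2],"roll":0},{"linear":[0,0,0.4],"roll":0},{"linear":[0,0,0.3],"roll":0},{"linear":[0,0,0],"roll":0},{"linear":[0,0,0],"roll":0},{"linear":[0,0,0],"roll":0}]'
python3 - <<'E'
from h import *
np.set_printoptions(precision=4,suppress=True)
s=env.observe();R=s['tool_rot'];print(s['position'],s['ft_force'],R.T@(np.array([.5737,.1165,.176])-s['position'])/.04)
print(proj("scene",s['position']+[0,0,-.0953]))
im=optics.get_image("scene");cv2.imwrite("pics/f0.png",im[:,:,::-1]);im2=optics.get_image("top")
a=cv2.resize(im[135:190,235:290,::-1],(440,440),interpolation=cv2.INTER_CUBIC);b=cv2.resize(im2[195:245,190:240,::-1],(350,440),interpolation=cv2.INTER_CUBIC)
cv2.imwrite("pics/f.png",np.hstack([a,b]))
for r in range(158,174): print(r,im[r,256:270].astype(int).sum(1))
E
```

```text
time_s: 6.38
position: [0.5745, 0.1171, 0.1774]
tool_rot: [[-0.965, 0.262, 0.001], [0.262, 0.965, 0.0], [-0.001, 0.0, -1.0]]
ft_force: [-0.5, -0.4, 0.5]
grip_width: 0.0191
gripper_force: 60.0
[0.5745 0.1171 0.1774] [-0.505  -0.3975  0.4598] [ 0.0145 -0.0185  0.0359]
(np.float64(262.1250482299143), np.float64(169.23660957833724))
158 [354 351 354 349 360 339 279 244 278 363 384 371 371 366]
159 [341 343 332 332 337 314 267 250 259 321 332 323 319 317]
160 [314 306 306 303 303 287 254 248 258 282 285 283 283 297]
161 [277 281 272 284 278 277 252 247 252 271 281 279 282 287]
162 [278 281 278 280 278 269 243 249 255 271 284 279 274 282]
163 [274 274 275 272 281 271 248 246 250 256 272 280 279 271]
164 [274 279 277 272 281 271 253 253 248 253 266 279 271 278]
165 [278 273 273 273 274 275 250 248 253 255 271 278 275 274]
166 [277 273 277 276 273 275 254 245 245 247 275 274 269 274]
167 [281 276 281 276 278 275 253 255 251 256 268 275 279 272]
168 [278 279 279 282 283 275 245 255 249 257 276 281 279 279]
169 [281 273 279 281 285 271 238 242 256 248 271 282 275 278]
170 [279 271 275 284 273 268 223 236 249 242 264 276 275 276]
171 [251 268 270 271 250 233 228 242 242 231 243 267 274 275]
172 [221 246 251 236 207 211 222 241 243 228 214 248 266 279]
173 [218 229 241 218 200 212 219 229 236 234 224 242 277 278]
```

View pics/f.png

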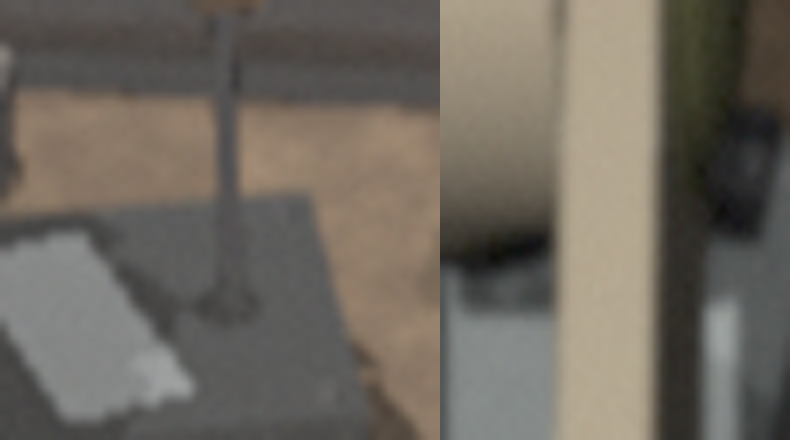

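The tip hovers over the ring about 0.8 mm towards +x, with the rod at u≈263.6 against the hole's 263.2. Correcting by that amount, then lowering gently with force checks.

```bash
python3 -m jog '[{"linear":[0.015,-0.015,0],"roll":0},{"linear":[0,0,0.05],"roll":0},{"linear":[0,0,0.05],"roll":0},{"linear":[0,0,0.05],"roll":0},{"linear":[0,0,0.03],"roll":0},{"linear":[0,0,0.03],"roll":0},{"linear":[0,0,0],"roll":0},{"linear":[0,0,0],"roll":0}]'; python3 -m jog '[{"linear":[0,0,0.025],"roll":0},{"linear":[0,0,0],"roll":0},{"linear":[0,0,0],"roll":0}]'
```

```text
time_s: 7.15
position: [0.5732, 0.117, 0.1684]
tool_rot: [[-0.965, 0.262, -0.0], [0.262, 0.965, -0.0], [0.0, -0.0, -1.0]]
ft_force: [-0.3, -0.2, 0.1]
grip_width: 0.0195
gripper_force: 60.0
time_s: 7.4
position: [0.5732, 0.117, 0.1675]
tool_rot: [[-0.965, 0.262, -0.0], [0.262, 0.965, -0.0], [-0.0, -0.0, -1.0]]
ft_force: [0.2, -1.6, -0.2]
grip_width: 0.0192
gripper_force: 59.9
```

```bash
python3 -m jog '[{"linear":[0,0,0.03],"roll":0},{"linear":[0,0,0.03],"roll":0},{"linear":[0,0,0.03],"roll":0},{"linear":[0,0,0],"roll":0},{"linear":[0,0,0],"roll":0}]'; python3 -m jog '[{"linear":[0,0,0],"roll":0}]'
```

```text
time_s: 7.82
position: [0.5732, 0.117, 0.1637]
tool_rot: [[-0.965, 0.262, -0.0], [0.262, 0.965, -0.0], [0.0, -0.0, -1.0]]
ft_force: [0.8, -2.4, -0.2]
grip_width: 0.0197
gripper_force: 59.8
time_s: 7.9
position: [0.5732, 0.117, 0.1637]
tool_rot: [[-0.965, 0.262, -0.0], [0.262, 0.965, -0.0], [0.0, -0.0, -1.0]]
ft_force: [-0.4, -2.8, -1.6]
grip_width: 0.0194
gripper_force: 59.7
```

The tip is inside the hole and touching its +y side lightly. Shifting 0.6 mm towards -y.

```bash
python3 -m jog '[{"linear":[0,-0.015,0],"roll":0},{"linear":[0,0,0.04],"roll":0},{"linear":[0,0,0.04],"roll":0},{"linear":[0,0,0.04],"roll":0},{"linear":[0,0,0],"roll":0},{"linear":[0,0,0],"roll":0}]'; python3 -m jog '[{"linear":[0,0,0],"roll":0}]'
```

```text
time_s: 8.4
position: [0.573, 0.1167, 0.159]
tool_rot: [[-0.965, 0.262, -0.0], [0.262, 0.965, 0.0], [0.0, 0.0, -1.0]]
ft_force: [-0.2, -0.5, -0.2]
grip_width: 0.0197
gripper_force: 60.0
time_s: 8.48
position: [0.5731, 0.1166, 0.1591]
tool_rot: [[-0.965, 0.262, -0.0], [0.262, 0.965, 0.0], [0.0, 0.0, -1.0]]
ft_force: [0.0, -0.0, -0.1]
grip_width: 0.0193
gripper_force: 60.0
```

```bash
python3 -m jog '[{"linear":[0,0,0.06],"roll":0},{"linear":[0,0,0.06],"roll":0},{"linear":[0,0,0.06],"roll":0},{"linear":[0,0,0.06],"roll":0},{"linear":[0,0,0],"roll":0},{"linear":[0,0,0],"roll":0}]' | grep -E 'pos|ft'
for i in 1; do python3 -m jog '[{"linear":[0,0,0.04],"roll":0},{"linear":[0,0,0.035],"roll":0},{"linear":[0,0,0],"roll":0},{"linear":[0,0,0],"roll":0}]' | grep -E 'pos|ft'; done
```

```text
position: [0.573, 0.1165, 0.1493]
ft_force: [-0.2, 0.4, 0.9]
position: [0.573, 0.1165, 0.1464]
ft_force: [-0.3, 0.1, -0.4]
```

```bash
python3 -m jog '[{"linear":[0,0,0.04],"roll":0},{"linear":[0,0,0.035],"roll":0},{"linear":[0,0,0],"roll":0},{"linear":[0,0,0],"roll":0}]' | grep -E 'pos|ft'
```

```text
position: [0.573, 0.1165, 0.1434]
ft_force: [-0.3, 0.1, 0.1]
```

```bash
python3 -m jog '[{"linear":[0,0,0.04],"roll":0},{"linear":[0,0,0.035],"roll":0},{"linear":[0,0,0],"roll":0},{"linear":[0,0,0],"roll":0}]' | grep -E 'pos|ft'
```

```text
position: [0.573, 0.1165, 0.1404]
ft_force: [-0.9, -0.6, 0.2]
```

```bash
python3 -m jog '[{"linear":[0,0,0.04],"roll":0},{"linear":[0,0,0.035],"roll":0},{"linear":[0,0,0],"roll":0},{"linear":[0,0,0],"roll":0}]' | grep -E 'pos|ft'
```

```text
position: [0.573, 0.1165, 0.1374]
ft_force: [0.7, 0.1, -0.5]
```

```bash
python3 -m jog '[{"linear":[0,0,0.04],"roll":0},{"linear":[0,0,0.035],"roll":0},{"linear":[0,0,0],"roll":0},{"linear":[0,0,0],"roll":0}]' | grep -E 'pos|ft'
```

```text
position: [0.573, 0.1165, 0.1344]
ft_force: [-0.1, 0.1, -0.6]
```

```bash
python3 -m jog '[{"linear":[0,0,0.04],"roll":0},{"linear":[0,0,0.035],"roll":0},{"linear":[0,0,0],"roll":0},{"linear":[0,0,0],"roll":0}]' | grep -E 'pos|ft'
```

```text
position: [0.573, 0.1165, 0.1314]
ft_force: [0.0, 1.0, -0.6]
```

```bash
python3 -m jog '[{"linear":[0,0,0.04],"roll":0},{"linear":[0,0,0.035],"roll":0},{"linear":[0,0,0],"roll":0},{"linear":[0,0,0],"roll":0}]' | grep -E 'pos|ft'
```

```text
position: [0.573, 0.1165, 0.1284]
ft_force: [-0.4, -0.0, 0.2]
```

```bash
python3 -m jog '[{"linear":[0,0,0.04],"roll":0},{"linear":[0,0,0.035],"roll":0},{"linear":[0,0,0],"roll":0},{"linear":[0,0,0],"roll":0}]' | grep -E 'pos|ft'
```

```text
position: [0.573, 0.1166, 0.1254]
ft_force: [0.4, -0.0, 0.5]
```

```bash
python3 -m jog '[{"linear":[0,0,0.04],"roll":0},{"linear":[0,0,0.035],"roll":0},{"linear":[0,0,0],"roll":0},{"linear":[0,0,0],"roll":0}]' | grep -E 'pos|ft'
```

```text
position: [0.5733, 0.1165, 0.1231]
ft_force: [-0.5, -0.6, 4.4]
```

```bash
python3 -m jog '[{"linear":[0,0,0.04],"roll":0},{"linear":[0,0,0.035],"roll":0},{"linear":[0,0,0],"roll":0},{"linear":[0,0,0],"roll":0}]' | grep -E 'pos|ft'
```

```text
position: [0.5733, 0.1165, 0.1202]
ft_force: [-1.9, -0.7, 5.3]
```

Contact at about TCP z 0.1245. Continuing in 1 mm steps.

```bash
python3 -m jog '[{"linear":[0,0,0.025],"roll":0},{"linear":[0,0,0],"roll":0},{"linear":[0,0,0],"roll":0}]' | grep -E 'pos|ft'
```

```text
position: [0.5734, 0.1165, 0.1193]
ft_force: [-0.6, -0.9, 6.6]
```

```bash
python3 -m jog '[{"linear":[0,0,0.02],"roll":0},{"linear":[0,0,0],"roll":0},{"linear":[0,0,0],"roll":0}]' | grep -E 'pos|ft'
```

```text
position: [0.5734, 0.1165, 0.1183]
ft_force: [-1.6, -1.1, 5.7]
```

```bash
python3 -m jog '[{"linear":[0,0,0.015],"roll":0},{"linear":[0,0,0],"roll":0},{"linear":[0,0,0],"roll":0},{"linear":[0,0,0],"roll":0},{"linear":[0,0,0],"roll":0},{"linear":[0,0,0],"roll":0}]' | grep -E 'pos|ft|time'
python3 - <<'E'
from h import *
a=cv2.imread("pics/f0.png").astype(int); b=optics.get_image("scene")[:,:,::-1].astype(int)
d=np.abs(a-b).sum(2)>90
ys,xs=np.where(d[150:260,180:250]); print(len(ys)); 
if len(ys): print(np.percentile(xs,[5,50,95])+180,np.percentile(ys,[5,50,95])+150)
cv2.imwrite("pics/g0.png",b)
E
```

```text
time_s: 13.32
position: [0.5734, 0.1165, 0.1177]
ft_force: [-0.2, -0.4, 6.2]
172
[206.55 213.5  247.  ] [166.55 185.5  211.  ][ WARN:0@1.597] global loadsave.cpp:1063 imwrite_ Unsupported depth image for selected encoder is fallbacked to CV_8U.
```

```bash
python3 -m jog '[{"linear":[0,0,0],"roll":0},{"linear":[0,0,0],"roll":0},{"linear":[0,0,0],"roll":0},{"linear":[0,0,0],"roll":0},{"linear":[0,0,0],"roll":0},{"linear":[0,0,0],"roll":0},{"linear":[0,0,0],"roll":0},{"linear":[0,0,0],"roll":0},{"linear":[0,0,0],"roll":0},{"linear":[0,0,0],"roll":0},{"linear":[0,0,0],"roll":0},{"linear":[0,0,0],"roll":0}]' | grep -E 'pos|ft|time'
python3 - <<'E'
from h import *
b=optics.get_image("scene")[140:240,170:290,::-1]
cv2.imwrite("pics/g.png",cv2.resize(b,None,fx=5,fy=5,interpolation=cv2.INTER_CUBIC))
s=env.observe(); R=s['tool_rot']
for d in (0,.015,.03,.06):
    c=np.array([.5345,.126,.04])-(.07+d)*np.array([.965,-.262,0]); print(d,(np.array(proj("scene",c))-[170,140])*5)
E
```

```text
time_s: 14.37
position: [0.5734, 0.1165, 0.1177]
ft_force: [-0.5, -0.7, 5.4]
0 [212.16542427 252.50244273]
0.015 [177.53100508 255.9078398 ]
0.03 [142.75093529 259.32755784]
0.06 [ 72.75015334 266.21031966]
```

View pics/g.png

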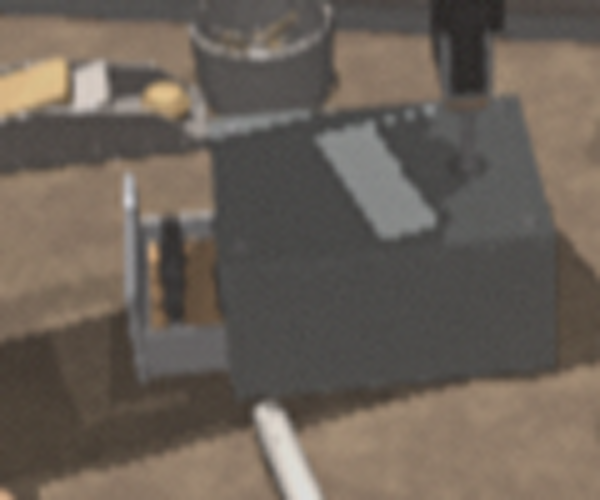

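The tray front is at crop x≈135, which is about 33 mm out. I'll hold one more second, then withdraw straight up.

```bash
python3 -m jog '[{"linear":[0,0,0],"roll":0},{"linear":[0,0,0],"roll":0},{"linear":[0,0,0],"roll":0},{"linear":[0,0,0],"roll":0},{"linear":[0,0,0],"roll":0},{"linear":[0,0,0],"roll":0},{"linear":[0,0,0],"roll":0},{"linear":[0,0,0],"roll":0},{"linear":[0,0,0],"roll":0},{"linear":[0,0,0],"roll":0},{"linear":[0,0,0],"roll":0},{"linear":[0,0,0],"roll":0}]' | grep -E 'pos|ft|time'
python3 -m jog '[{"linear":[0,0,-0.1],"roll":0},{"linear":[0,0,-0.2],"roll":0},{"linear":[0,0,-0.25],"roll":0},{"linear":[0,0,-0.25],"roll":0},{"linear":[0,0,-0.25],"roll":0},{"linear":[0,0,-0.25],"roll":0},{"linear":[0,0,-0.25],"roll":0},{"linear":[0,0,-0.3],"roll":0},{"linear":[0,0,-0.35],"roll":0},{"linear":[0,0,-0.25],"roll":0},{"linear":[0,0,0],"roll":0},{"linear":[0,0,0],"roll":0}]'
python3 - <<'E'
from h import *
s=env.observe();R=s['tool_rot'];print(R.T@(np.array([.5599,-.1925,.213])-s['position'])/.04)
E
```

```text
time_s: 15.42
position: [0.5734, 0.1165, 0.1177]
ft_force: [-1.0, -0.2, 6.3]
time_s: 16.42
position: [0.5731, 0.1165, 0.2154]
tool_rot: [[-0.965, 0.262, 0.001], [0.262, 0.965, 0.0], [-0.001, 0.0, -1.0]]
ft_force: [-0.3, 0.4, -0.6]
grip_width: 0.0194
gripper_force: 60.1
[-1.70195935 -7.54325371  0.06033026]
```

```bash
python3 -m jog '[{"linear":[-0.08,-0.35,0],"roll":0},{"linear":[-0.16,-0.7,0],"roll":0},{"linear":[-0.18,-0.8,0],"roll":0},{"linear":[-0.18,-0.8,0],"roll":0},{"linear":[-0.18,-0.8,0],"roll":0},{"linear":[-0.18,-0.8,0],"roll":0},{"linear":[-0.18,-0.8,0],"roll":0},{"linear":[-0.18,-0.8,0],"roll":0},{"linear":[-0.18,-0.8,0],"roll":0},{"linear":[-0.14,-0.6,0],"roll":0},{"linear":[-0.06,-0.3,0],"roll":0},{"linear":[0,0,0],"roll":0}]'
python3 -m jog '[{"linear":[0,0,0],"roll":0},{"linear":[0,0,0],"roll":0},{"linear":[0,0,0],"roll":0}]'
python3 - <<'E'
from h import *
s=env.observe();R=s['tool_rot'];print(R.T@(np.array([.5596,-.1924,.155])-s['position'])/.04)
E
```

```text
time_s: 17.42
position: [0.5592, -0.1947, 0.214]
tool_rot: [[-0.964, 0.264, -0.002], [0.264, 0.964, 0.001], [0.002, 0.0, -1.0]]
ft_force: [-0.5, -0.2, -0.0]
grip_width: 0.0191
gripper_force: 60.1
time_s: 17.67
position: [0.5598, -0.1913, 0.2151]
tool_rot: [[-0.966, 0.26, -0.0], [0.26, 0.966, 0.0], [0.0, 0.0, -1.0]]
ft_force: [-0.5, 0.5, -0.8]
grip_width: 0.0194
gripper_force: 60.1
[-0.0019715  -0.02898079  1.50283576]
```

Next I lower to about 5 mm above the stand's mouth with the correction applied, and let it settle.

```bash
python3 -m jog '[{"linear":[0,-0.02,0.3],"roll":0},{"linear":[0,0,0.4],"roll":0},{"linear":[0,0,0.4],"roll":0},{"linear":[0,0,0.3],"roll":0},{"linear":[0,0,0.1],"roll":0},{"linear":[0,0,0],"roll":0},{"linear":[0,0,0],"roll":0},{"linear":[0,0,0],"roll":0},{"linear":[0,0,0],"roll":0}]'
python3 - <<'E'
from h import *
s=env.observe();R=s['tool_rot'];print(R.T@(np.array([.5596,-.1924,.148])-s['position'])/.04)
E
```

```text
time_s: 18.42
position: [0.5599, -0.1935, 0.1561]
tool_rot: [[-0.965, 0.261, 0.001], [0.261, 0.965, -0.001], [-0.002, -0.0, -1.0]]
ft_force: [0.4, -0.7, 0.2]
grip_width: 0.0193
gripper_force: 60.1
[0.01377128 0.02561269 0.20139069]
```

```bash
python3 -m jog '[{"linear":[0.015,0.025,0],"roll":0},{"linear":[0,0,0.06],"roll":0},{"linear":[0,0,0.06],"roll":0},{"linear":[0,0,0.06],"roll":0},{"linear":[0,0,0.04],"roll":0},{"linear":[0,0,0],"roll":0},{"linear":[0,0,0],"roll":0}]' | grep -E 'pos|ft'; python3 -m jog '[{"linear":[0,0,0.025],"roll":0},{"linear":[0,0,0.025],"roll":0},{"linear":[0,0,0],"roll":0},{"linear":[0,0,0],"roll":0}]' | grep -E 'pos|ft'
```

```text
position: [0.5591, -0.1924, 0.1462]
ft_force: [-0.3, -0.3, -0.2]
position: [0.5592, -0.1924, 0.1443]
ft_force: [0.2, -0.5, -1.3]
```

The tip is 6 mm inside the hole with no resistance. Continuing down.

```bash
python3 -m jog '[{"linear":[0,0,0.06],"roll":0},{"linear":[0,0,0.08],"roll":0},{"linear":[0,0,0.08],"roll":0},{"linear":[0,0,0.08],"roll":0},{"linear":[0,0,0],"roll":0},{"linear":[0,0,0],"roll":0}]' | grep -E 'pos|ft'
```

```text
position: [0.5591, -0.1923, 0.132]
ft_force: [-0.1, -1.2, -0.3]
```

```bash
python3 -m jog '[{"linear":[0,0,0.1],"roll":0},{"linear":[0,0,0.1],"roll":0},{"linear":[0,0,0.1],"roll":0},{"linear":[0,0,0.1],"roll":0},{"linear":[0,0,0.1],"roll":0},{"linear":[0,0,0.06],"roll":0},{"linear":[0,0,0],"roll":0},{"linear":[0,0,0],"roll":0}]' | grep -E 'pos|ft'
```

```text
position: [0.5592, -0.1924, 0.1098]
ft_force: [0.4, 0.8, 0.5]
```

```bash
python3 -m jog '[{"linear":[0,0,0.04],"roll":0},{"linear":[0,0,0.04],"roll":0},{"linear":[0,0,0],"roll":0},{"linear":[0,0,0],"roll":0}]' | grep -E 'pos|ft'
```

```text
position: [0.5591, -0.1924, 0.1067]
ft_force: [-0.3, -0.1, 0.2]
```

```bash
python3 -m jog '[{"linear":[0,0,0.04],"roll":0},{"linear":[0,0,0],"roll":0},{"linear":[0,0,0],"roll":0}]' | grep -E 'pos|ft'
```

```text
position: [0.5594, -0.1925, 0.1055]
ft_force: [-0.5, 0.3, 3.5]
```

Bottomed at z 0.1055, against 0.1053 originally. A slight extra press, then open.

```bash
python3 -m jog '[{"linear":[0,0,0.02],"roll":0},{"linear":[0,0,0],"roll":0},{"linear":[0,0,0],"roll":0}]' | grep -E 'pos|ft'; python3 -m jog '[{"linear":[0,0,0],"roll":0},{"linear":[0,0,0],"roll":0},{"linear":[0,0,0],"roll":0},{"linear":[0,0,0],"roll":0},{"linear":[0,0,0],"roll":0},{"linear":[0,0,0],"roll":0},{"linear":[0,0,0],"roll":0},{"linear":[0,0,0],"roll":0},{"linear":[0,0,0],"roll":0}]' 1; python3 -m jog '[{"linear":[0,0,-0.2],"roll":0},{"linear":[0,0,-0.4],"roll":0},{"linear":[0,0,-0.6],"roll":0},{"linear":[0,0,-0.6],"roll":0},{"linear":[0,0,-0.8],"roll":0},{"linear":[0,0,-0.6],"roll":0},{"linear":[0.8,0,0],"roll":0},{"linear":[0.8,0,0],"roll":0},{"linear":[0.8,0,0],"roll":0},{"linear":[0.8,0,0],"roll":0},{"linear":[0,0,0],"roll":0},{"linear":[0,0,0],"roll":0}]'
python3 - <<'E'
from h import *
a=optics.get_image("scene")[:,:,::-1]; b=optics.get_image("top")[:,:,::-1]
cv2.imwrite("pics/z.png",np.hstack([cv2.resize(a[140:330,180:420],(400,317)),cv2.resize(b[120:300,170:410],(400,317))]))
print(proj("scene",(.5597,-.1945,.147)))
E
```

```text
position: [0.5595, -0.1925, 0.1052]
ft_force: [0.2, 0.2, 7.6]
time_s: 22.08
position: [0.5592, -0.1924, 0.1043]
tool_rot: [[-0.965, 0.262, -0.0], [0.262, 0.965, 0.0], [0.0, 0.0, -1.0]]
ft_force: [-0.4, 0.7, -0.6]
grip_width: 0.0855
gripper_force: 0.0
time_s: 23.08
position: [0.4348, -0.1586, 0.2335]
tool_rot: [[-0.965, 0.262, 0.001], [0.262, 0.965, -0.001], [-0.002, -0.001, -1.0]]
ft_force: [0.6, -0.2, 0.5]
grip_width: 0.0855
gripper_force: 0.0
(np.float64(330.17564637829526), np.float64(238.29947572171034))
```

View pics/z.png

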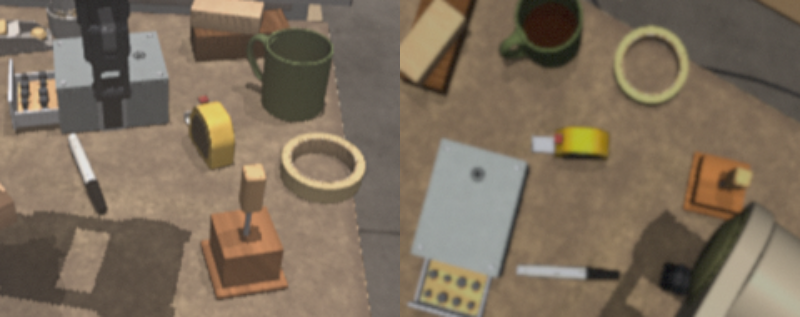

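The pin stands upright and home in the stand. The tray front is at scene u≈186, which matches the 60 mm prediction of 185.9, and nothing else has moved. Handing in.

```bash
python3 -c "
from rig import env
print(env.close_job())"
```

```text
the job is handed in; nothing more can be done
None
```

The job is handed in: I pressed the latch through the lid with forces reading under about 7 N, the tray is fully out (about 60 mm in the camera image), the pin is back home in its stand, and nothing else on the bench appears to have moved.

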